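# Butt the label cassette home in the desk printer

### The job

The label cassette in the reception desk's label printer has slipped forward and left a gap. Fold the front door down, push the white cassette back until its rear face butts flush against the blue print module and press it home with a firm but moderate push, then fold the door up shut. Leave the hand sanitizer, the stapler and the label roll alone.

Things in the scene. Friction and masses are not known exactly. Their poses are not given: they have to be found in the camera images.
- printer: Black desktop label printer, fixed, 245 mm deep (x) by 170 wide (y). Origin on the desk surface; x points to its back, its front faces -x (to the robot). Cassette bay behind the door: floor 30 mm above the desk, 134 mm wide between side walls (tops at 110 mm). A black bridge (z 106 to 110 mm, x -22 to -4 mm) spans it; ahead of that it is open above. Behind x = +60 mm a hump rises to 128 mm.
- print_module: Blue block across the back of the bay, 130 mm wide, z 34 to 100 mm: the neighbour to meet. Its flat front face, square to the printer's x, is set anywhere from printer x = +12 to +36 mm; this is NOT in its pose (origin and axes are the printer's): find it by touch. It does not yield. The rules' head_left and head_right lie 1 mm inside that face, 55 mm to either side.
- cassette: Loose white label cassette, green strip on its front, 75 mm deep (x) by 120 wide (y) by 70 high, 0.18 to 0.35 kg, on the bay floor under the bridge, slightly askew; too wide to grip, it is pushed by its front face, fingers coming down ahead of it once the door is down. Origin at the centre of its underside; x points to its rear face. Gap at the start 6 to 43 mm.
- cassette_front (a point): Centre of the cassette's front face (the face to push), 65 mm above the desk. Friction takes 2 to 9 N of a push on it (most when the fingers drag it down as well); only the rest reaches the print module, so push with about 15 to 20 N at the tool.
- front_door (a joint): Hinge at the foot of the grey front door, along the printer's y; 0 = shut (upright), 1.4 rad = stop, almost level, folded out to the robot. Friction hinge: it stays where it is left, about 3 N at the handle. Panel 8 mm thick, 168 wide, reaching 85 mm from the hinge.
- door_hinge (a point): Middle of the hinge line (printer x = -105 mm, 30 mm above the desk), fixed to the printer, axes as the printer's.
- door_grip (a point): Middle of the door's orange barrel handle: 16 mm diameter, 44 mm long along the printer's y, on a tongue 24 mm wide, 6 thick, 115 mm from the hinge; door shut, it is 145 mm above the desk. Pinched from above by its two ends (fingers closing along the printer's y), it pivots between the fingers as the door swings.
- sanitizer: White square pump bottle with a blue label, 60 x 60 x 170 mm, origin at the underside's centre; bystander.
- stapler: Red and black stapler lying on the desk, 130 x 36 x 46 mm, origin at the underside's centre; bystander.
- label_roll: White paper label roll standing on its end, 70 mm diameter, 50 mm high, origin at the underside's centre; bystander.

How it is judged:
On the way, in this order (a step that is already met when the one before it is completed fails the run):
1. the front door is folded down, to at least 1.2 rad (value of joint front_door above 1.2 rad), for 0.2 s.
2. with the door down, the cassette's rear face is flush with the print module's face (gap under 2 mm at both left and right edges) and pressed against it with 5 to 20 N for 0.3 s without a break (value of joint front_door above 1 rad and contact force between cassette and print_module between 5 and 20 N and x of each of head_left, head_right in the frame of cassette below 0.0405 m), for 0.3 s.
At the end, for the whole second after the job is handed in: The front door is shut (under 0.07 rad), and behind it the cassette rests flush against the print module: gap under 2 mm at both the left and the right edge (value of joint front_door below 0.07 rad and x of each of head_left, head_right in the frame of cassette below 0.0405 m and linear speed of cassette below 0.01 m/s); the robot touches nothing.
It fails at once if the cassette is rammed against the print module with more than 35 N (contact force between cassette and print_module above 35 N).
It fails at once if the sanitizer, the stapler or the label roll is moved more than 25 mm (distance of any of sanitizer, stapler, label_roll from where it was at the start of the episode above 0.025 m).
It also fails if it takes over 72 s, if anything falls off the work surface, if the arm or the gripper's body presses on something with over 40 N, if the wrist force passes 120 N, or if a joint passes its speed limit or range.

### The arm

A 6-joint arm with a two-finger parallel gripper is mounted at the origin on the work surface. World frame = base frame: x ahead of the robot, y to its left, z up, the work surface at z = 0. Lengths are in m, angles in rad, forces in N, time in s.
With the tool pointing down it reaches from about 0.35 to 0.85 m from the base axis. Payload 8.1 kg.
Tool frame: the origin (TCP) lies at the very end of the fingers, on their centre line; the grasp point (between the pads) lies 19 mm behind it; x points along the fingers, y is the direction in which the jaws open and shut, and the axes are right-handed (so a half turn about x gives the same grasp; the last joint's range is limited). The gripper opens to 93 mm and grips with 3 to 60 N. Pads are 15 mm wide; open, the fingers measure 128 mm over their backs; the gripper's body (75 mm by 188 mm) begins 65 mm behind the grasp point.
Start: joints at [1.215, 0.13, 1.488, -0, 1.523, -0.085], TCP at [0.16, 0.578, 0.219] pointing down, gripper open.
Joint ranges: [-2.96, 2.96], [-0.89, 2.26], [0.02, 2.5], [-1.34, 4.48], [0, 2.73], [-2.66, 2.66]. Speed limits (rad/s): [2.39, 2.39, 2.79, 3.14, 3.14, 3.14].

### API

Orientations are given as a rotation vector (axis times angle).
In Python, from plant import * gives the robot as it stands. The module is installed in compiled form; this text tells all that it offers.
- The arm moves only by the tool apply_moves, never from a script. Its argument "series" is a list of rows, each an object with "jaw": the gripper's target within -1 to 1 (shut at 1, half-way at 0, fully open at -1); "linear": the shift along the tool's x, y, z normalised to -1 to 1, where 1 is 0.6 m, a list of three; "roll": the turn about the tool's x normalised to -1 to 1, where 1 is 30 degrees. A call has 1 to 20 rows; each row is the pose to reach, as a shift and turn from the pose measured when the call began, along the tool's axes at that moment; what a row does not reach only later rows make up. A row lasts 1/8 s, in which the tool goes at most 62.5 mm and 10.7 degrees, less where a joint would pass 70% of its speed; a pose out of reach is approached as far as the arm can. A call with a number of a shift or a turn outside -1 to 1 is refused whole. A call with a gripper value outside its range is refused whole. The fingers move at their own pace and stop on an object; "force" is the grip in N (left out, the last holds). Time passes only in rows, so rows that repeat a pose let the fingers close. It gives the time, the measured TCP pose, the force and the opening at its end, in the units of the state.
- read_state(): the state, without advancing time (a new reading comes with each control period).
- read_camera(name): name is "scene" or "top"; returns a dict with "pixels" (420x560x3 uint8, blue, green, red), "intrinsics" (3x3 intrinsics, pixels), "rvec" (rotation vector, rad) and "tvec" (3), from world to camera coordinates, as OpenCV has them. Camera axes: x right, y down, z forward; pixel columns grow to the right and rows downward; lengths in m; the calibration is good to about 2 mm. A picture is of the moment at which its call begins. There is no depth.
- close_job(): hands the job in, once; it reports no verdict.
The state is a dict: "t": time; "q": joint angles; "dq": joint speeds; "joint_torque": joint torques, N m; "tool_pos": TCP position; "orientation": TCP orientation; "force": force on the tool from outside, world axes, zero at the start; "wrist_torque": the same for the moment, N m; "opening": finger opening in m.
Only numpy, scipy, OpenCV 4.12 (cv2) and the standard library are available. Lean on these libraries where they do the work, as an engineer would, in place of code of your own. Each camera call takes 0.05 s, during which the arm holds its last target. There are 200 camera calls.

## Working session

There is one attempt and no reset: what is moved stays moved. The work goes in short steps, Python scripts to look and compute and a tool call to move; the robot and the scene stay as the last step left them, time stands still between calls to the robot, and variables do not carry over. Pictures are saved under pics/ and viewed, about 8 in all and at most 12, crops included, and the job is handed in when it is done.

Besides the shell and the picture viewer there is one more tool, called after "Emit:" by a JSON object that holds its "api" and its "payload", one argument or row to a line. apply_moves: Moves the arm, as the interface text tells. Its arguments: {"type":"object","properties":{"series":{"type":"array"},"force":{"type":"number"}},"required":["series"]}

```bash
mkdir -p pics; python3 - <<'E'
from plant import *
import cv2,numpy as np
s=read_state()
print({k:np.round(v,3).tolist() for k,v in s.items()})
ims=[]
for n in("scene","top"):
    c=read_camera(n); cv2.imwrite(f"pics/{n}0.png",c["pixels"])
    np.savez(f"{n}.npz",K=c["intrinsics"],r=c["rvec"],t=c["tvec"],im=c["pixels"])
    print(n,np.round(c["intrinsics"],1).tolist(),c["rvec"],c["tvec"])
E
```

```text
{'t': 0.0, 'q': [1.215, 0.131, 1.489, 0.0, 1.523, -0.085], 'dq': [-0.001, 0.0, 0.001, 0.0, 0.002, -0.0], 'joint_torque': [-0.0, -55.982, -49.176, 0.077, 0.035, -0.0], 'tool_pos': [0.16, 0.578, 0.218], 'orientation': [0.211, 1.561, -0.214], 'force': [0.568, 0.043, -0.262], 'wrist_torque': [-0.06, -0.004, -0.014], 'opening': 0.093}
scene [[432.1, 0.0, 283.0], [0.0, 432.1, 212.3], [0.0, 0.0, 1.0]] [ 0.96117158  2.68067274 -0.76357453] [ 0.41709185 -0.27212036  1.13313816]
top [[473.8, 0.0, 271.8], [0.0, 473.8, 209.3], [0.0, 0.0, 1.0]] [ 1.99950883 -2.21247227  0.24576519] [0.06289155 0.56987045 0.7513783 ]
```

View pics/scene0.png

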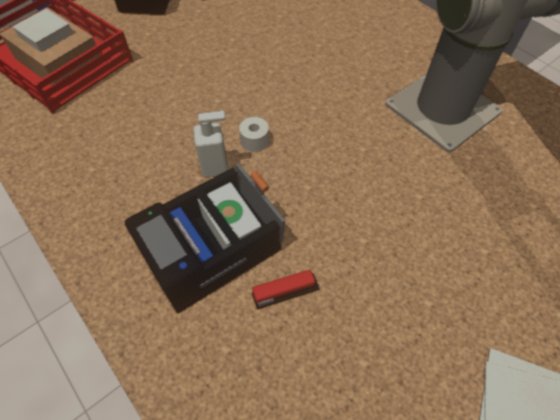

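View pics/top0.png

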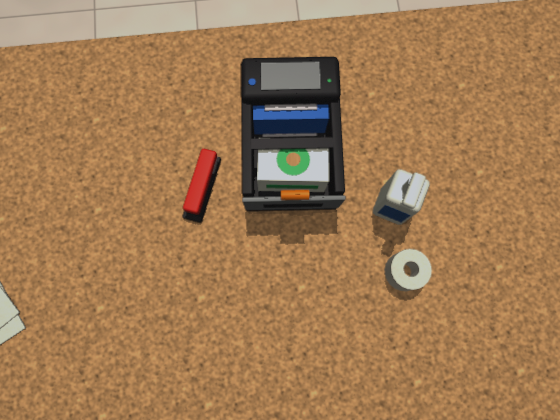

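Top view: printer at about (293,130), orange handle at (295,195), cassette at (293,170), stapler at (202,185), sanitizer at (402,195), roll at (410,270). I'll enlarge it for measuring.

```bash
python3 - <<'E'
import cv2,numpy as np
a=cv2.imread("pics/top0.png")[50:220,235:355]; b=cv2.imread("pics/scene0.png")[165:310,120:290]
a=cv2.resize(a,None,fx=3.5,fy=3.5,interpolation=cv2.INTER_CUBIC); b=cv2.resize(b,None,fx=2.2,fy=2.2,interpolation=cv2.INTER_CUBIC)
o=np.zeros((595,800,3),np.uint8); o[:,:420]=a; o[:b.shape[0],424:424+b.shape[1]]=b[:,:376]; cv2.imwrite("pics/crop.png",o)
# orange, blue-face masks
for n in("top","scene"):
    im=cv2.imread(f"pics/{n}0.png"); h=cv2.cvtColor(im,cv2.COLOR_BGR2HSV)
    sl=(slice(180,205),slice(270,320)) if n=="top" else (slice(165,200),slice(240,275))
    m=np.zeros(h.shape[:2],np.uint8); m[sl]=cv2.inRange(h,(3,190,150),(14,255,255))[sl]
    print(n,m.sum()//255,cv2.minAreaRect(cv2.findNonZero(m)))
E
```

```text
top 174 ((294.5, 193.5), (7.0, 27.0), 90.0)Traceback (most recent call last):
  File "<stdin>", line 10, in <module>
cv2.error: OpenCV(4.12.0) /io/opencv/modules/imgproc/src/convhull.cpp:143: error: (-215:Assertion failed) total >= 0 && (depth == CV_32F || depth == CV_32S) in function 'convexHull'
```

View pics/crop.png

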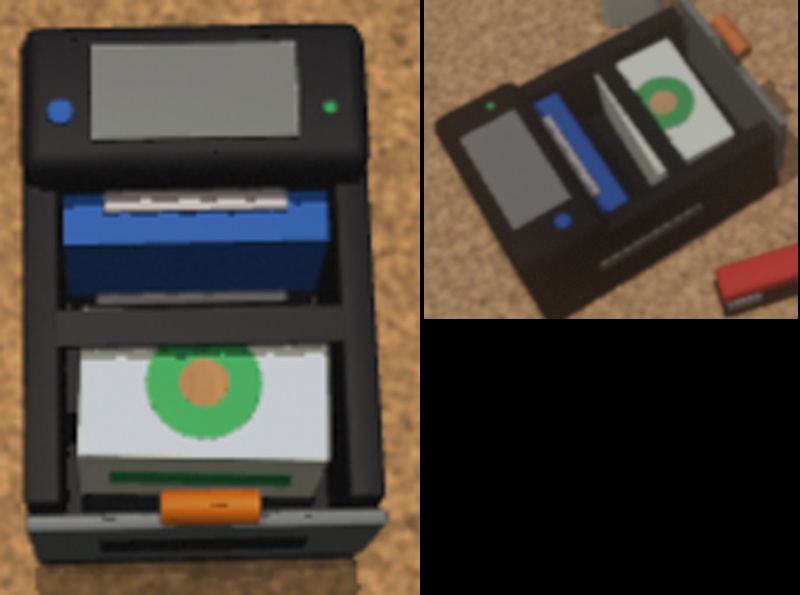

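The crop shows the handle centred at crop (211,507), the bridge corners near (57/341, 310/346), the cassette's front top edge from (79,455) to (329,462), and the module's front top edge from (63,245) to (329,240). Next I fit the poses.

```bash
cat > h.py <<'E'
import cv2,numpy as np
from scipy.optimize import least_squares
C={n:np.load(n+".npz") for n in("top","scene")}
def proj(n,P): return cv2.projectPoints(np.array(P,float).reshape(-1,3),C[n]["r"],C[n]["t"],C[n]["K"],None)[0][:,0]
def back(n,uv,z):
    R=cv2.Rodrigues(C[n]["r"])[0]; c=-R.T@C[n]["t"].ravel(); d=R.T@np.linalg.inv(C[n]["K"])@[*uv,1]
    return c+d*(z-c[2])/d[2]
def crop(u,v): return np.array([235+(u+.5)/3.5-.5,50+(v+.5)/3.5-.5])
def W(p,L):
    c,s=np.cos(p[2]),np.sin(p[2]); L=np.atleast_2d(L)
    return np.c_[p[0]+c*L[:,0]-s*L[:,1],p[1]+s*L[:,0]+c*L[:,1],L[:,2]]
E
python3 - <<'E'
from h import *
L=[[-.004,.067,.11],[-.004,-.067,.11],[-.022,.067,.11],[-.022,-.067,.11],[-.105,.022,.145],[-.105,-.022,.145]]
uv=np.array([crop(*q) for q in[(57,310),(341,306),(57,346),(341,345),(161,507),(261,506)]])
us=np.array([259,181.4])
f=lambda p:np.r_[(proj("top",W(p,L))-uv).ravel(),(proj("scene",W(p,[[-.105,0,.145]]))-us).ravel()]
r=least_squares(f,[.6,0,0]); p=r.x; print("printer",p,np.round(r.fun,1))
inv=lambda P:[(np.array(P)[:2]-p[:2])@[np.cos(p[2]),np.sin(p[2])],(np.array(P)[:2]-p[:2])@[-np.sin(p[2]),np.cos(p[2])]]
for nm,q in dict(cl=(79,456),cr=(329,462),circ=(204,382),bl=(63,245),br=(329,241)).items():
    P=back("top",crop(*q),.1); print(nm,P.round(4),np.round(inv(P),4))
print("handle",W(p,[[-.105,0,.145]]),"hinge",W(p,[[-.105,0,.03]]))
for nm,q,z in[("san",(403,190),.15),("stap",(203,180),.045),("roll",(411,269),.05)]: print(nm,back("top",q,z).round(3))
E
```

```text
printer [ 0.68309842 -0.03951818 -0.08279664] [ 0.7  1.8 -0.4  1.5  0.8  1.7  0.1  0.5 -0.4 -2.  -0.7 -2.2 -0.8  0.5]
cl [0.6174 0.0249 0.1   ] [-0.0708  0.0588]
cr [ 0.6024 -0.093   0.1   ] [-0.076  -0.0599]
circ [ 0.6481 -0.0383  0.1   ] [-0.035  -0.0017]
bl [0.7252 0.0226 0.1   ] [0.0368 0.0654]
br [ 0.7141 -0.1073  0.1   ] [ 0.0365 -0.065 ]
handle [[ 0.57845811 -0.03083446  0.145     ]] hinge [[ 0.57845811 -0.03083446  0.03      ]]
san [ 0.564 -0.198  0.15 ]
stap [0.643 0.121 0.045]
roll [ 0.449 -0.22   0.05 ]
```

```bash
cat >> h.py <<'E'
from scipy.spatial.transform import Rotation as Ro
def go(s,pts,yaw=None):
    R=Ro.from_rotvec(s["orientation"]).as_matrix()
    print("t",round(s["t"],2),"pos",np.round(s["tool_pos"],4),"F",np.round(s["force"],1),"op",round(s["opening"],4),"R",R.round(2).tolist())
    for q in pts: print(q,"->",np.round(R.T@(np.array(q)-s["tool_pos"])/.6,4))
    if yaw is not None:
        y=np.array([-np.sin(yaw),np.cos(yaw),0]); 
        a=np.arctan2(y@R[:,2],y@R[:,1]); a=(a+np.pi/2)%np.pi-np.pi/2; print("roll",a/np.radians(30))
E
python3 - <<'E'
from plant import *
from h import *
go(read_state(),[(.577,-.031,.22)],-.083)
E
```

```text
t 0.1 pos [0.1603 0.5777 0.2177] F [ 0.2 -0.   0.1] op 0.0928 R [[-0.0, 0.27, 0.96], [-0.0, 0.96, -0.27], [-1.0, -0.0, -0.0]]
(0.577, -0.031, 0.22) -> [-0.0027 -0.7917  0.9405]
roll -0.35855227217795593
```

Emit:
{"api": "apply_moves", "payload": {
  "series": [
    {"jaw": -1,"linear": [-0.01,-0.08,0.094],"roll": -0.1},
    {"jaw": -1,"linear": [-0.01,-0.158,0.188],"roll": -0.2},
    {"jaw": -1,"linear": [-0.01,-0.237,0.282],"roll": -0.36},
    {"jaw": -1,"linear": [-0.01,-0.317,0.376],"roll": -0.36},
    {"jaw": -1,"linear": [-0.01,-0.396,0.47],"roll": -0.36},
    {"jaw": -1,"linear": [-0.01,-0.475,0.564],"roll": -0.36},
    {"jaw": -1,"linear": [-0.01,-0.554,0.658],"roll": -0.36},
    {"jaw": -1,"linear": [-0.01,-0.633,0.752],"roll": -0.36},
    {"jaw": -1,"linear": [-0.005,-0.712,0.846],"roll": -0.36},
    {"jaw": -1,"linear": [-0.003,-0.792,0.94],"roll": -0.36},
    {"jaw": -1,"linear": [-0.003,-0.792,0.94],"roll": -0.36},
    {"jaw": -1,"linear": [-0.003,-0.792,0.94],"roll": -0.36},
    {"jaw": -1,"linear": [-0.003,-0.792,0.94],"roll": -0.36}
  ]
}}

```text
t: 1.72
tool_pos: [0.5772, -0.0343, 0.2188]
orientation: [0.066, 1.572, -0.069]
force: [-0.3, 1.1, -0.1]
opening: 0.0934
```

```bash
python3 - <<'E'
from plant import *
from h import *
go(read_state(),[(.577,-.031,.127)],-.083)
E
```

```text
t 1.73 pos [ 0.5772 -0.0343  0.2188] F [-0.3  1.1 -0.1] op 0.0934 R [[-0.0, 0.09, 1.0], [-0.0, 1.0, -0.09], [-1.0, -0.0, -0.0]]
(0.577, -0.031, 0.127) -> [ 0.153   0.0058 -0.0005]
roll -0.0063747331235024214
```

Emit:
{"api": "apply_moves", "payload": {
  "series": [
    {"jaw": -1,"linear": [0.06,0.005,0],"roll": 0},
    {"jaw": -1,"linear": [0.12,0.005,0],"roll": 0},
    {"jaw": -1,"linear": [0.152,0.005,0],"roll": 0},
    {"jaw": -1,"linear": [0.152,0.005,0],"roll": 0}
  ]
}}

```text
t: 2.22
tool_pos: [0.5758, -0.0308, 0.1261]
orientation: [0.066, 1.575, -0.069]
force: [-0.6, 0.7, 0.2]
opening: 0.0929
```

```bash
python3 - <<'E'
from plant import *
from h import *
go(read_state(),[(.577,-.031,.127)])
a=read_camera("top")["pixels"][120:260,225:365]; b=read_camera("scene")["pixels"][130:260,200:340]
a=cv2.resize(a,(400,400),interpolation=cv2.INTER_CUBIC); b=cv2.resize(b,(400,400),interpolation=cv2.INTER_CUBIC)
cv2.imwrite("pics/g1.png",np.hstack([a,b]))
E
```

```text
t 2.23 pos [ 0.5758 -0.0308  0.1261] F [-0.6  0.7  0.2] op 0.0929 R [[-0.01, 0.09, 1.0], [-0.0, 1.0, -0.09], [-1.0, -0.0, -0.01]]
(0.577, -0.031, 0.127) -> [-0.0016 -0.0002  0.0019]
```

View pics/g1.png

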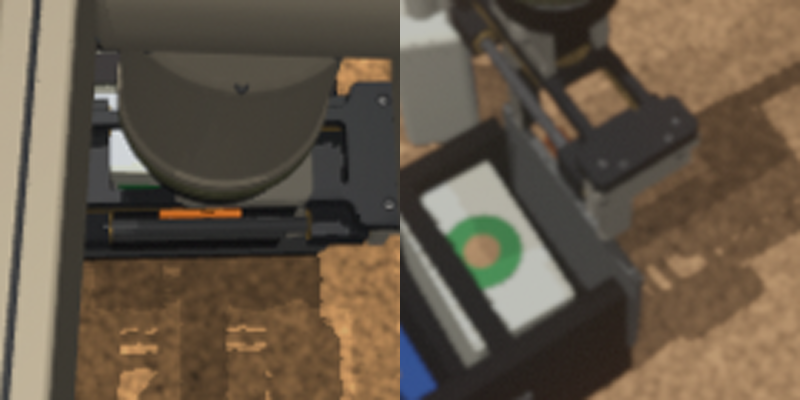

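The handle shows between the fingers (left panel, about (200,213)) with no contact forces. I'll close the jaws.

Emit:
{"api": "apply_moves", "payload": {
  "force": 20,
  "series": [
    {"jaw": 1,"linear": [0,0,0],"roll": 0},
    {"jaw": 1,"linear": [0,0,0],"roll": 0},
    {"jaw": 1,"linear": [0,0,0],"roll": 0},
    {"jaw": 1,"linear": [0,0,0],"roll": 0},
    {"jaw": 1,"linear": [0,0,0],"roll": 0},
    {"jaw": 1,"linear": [0,0,0],"roll": 0}
  ]
}}

```text
t: 3.08
tool_pos: [0.5779, -0.0304, 0.1289]
orientation: [0.067, 1.571, -0.068]
force: [0.6, 4.6, -0.0]
opening: 0.0441
```

```bash
python3 - <<'E'
from plant import *
from h import *
s=read_state();p=s["tool_pos"]
u=np.array([np.cos(-.083),np.sin(-.083),0])
go(s,[p-u*.115*np.sin(a)-np.array([0,0,.115*(1-np.cos(a))]) for a in np.linspace(.1,1.35,14)],-.083)
E
```

```text
t 3.08 pos [ 0.5779 -0.0304  0.1289] F [ 0.6  4.6 -0. ] op 0.0441 R [[-0.0, 0.09, 1.0], [-0.0, 1.0, -0.09], [-1.0, -0.0, -0.0]]
[ 0.56646754 -0.02945579  0.12830709] -> [ 0.001  -0.0001 -0.0191]
[ 0.55557271 -0.02854943  0.12667631] -> [ 0.0037 -0.0001 -0.0374]
[ 0.54488422 -0.02766025  0.12400348] -> [ 0.0082 -0.0001 -0.0552]
[ 0.53450083 -0.02679644  0.1203133 ] -> [ 0.0143 -0.0002 -0.0726]
[ 0.52451847 -0.025966    0.11563985] -> [ 0.0222 -0.0002 -0.0893]
[ 0.51502935 -0.02517659  0.11002631] -> [ 0.0315 -0.0003 -0.1051]
[ 0.50612113 -0.0244355   0.10352455] -> [ 0.0424 -0.0003 -0.12  ]
[ 0.49787613 -0.02374959  0.09619463] -> [ 0.0546 -0.0003 -0.1338]
[ 0.4903705  -0.02312519  0.08810426] -> [ 0.0681 -0.0003 -0.1463]
[ 0.48367359 -0.02256807  0.07932819] -> [ 0.0827 -0.0003 -0.1575]
[ 0.47784726 -0.02208337  0.0699475 ] -> [ 0.0984 -0.0004 -0.1673]
[ 0.47294535 -0.02167557  0.06004884] -> [ 0.1149 -0.0004 -0.1754]
[ 0.46901314 -0.02134845  0.04972368] -> [ 0.1321 -0.0004 -0.182 ]
[ 0.46608696 -0.02110501  0.03906738] -> [ 0.1499 -0.0004 -0.1869]
roll -0.005088743000507835
```

Emit:
{"api": "apply_moves", "payload": {
  "series": [
    {"jaw": 1,"linear": [0.001,0,-0.019],"roll": 0},
    {"jaw": 1,"linear": [0.004,0,-0.037],"roll": 0},
    {"jaw": 1,"linear": [0.008,0,-0.055],"roll": 0},
    {"jaw": 1,"linear": [0.014,0,-0.073],"roll": 0},
    {"jaw": 1,"linear": [0.022,0,-0.089],"roll": 0},
    {"jaw": 1,"linear": [0.032,0,-0.105],"roll": 0},
    {"jaw": 1,"linear": [0.042,0,-0.12],"roll": 0},
    {"jaw": 1,"linear": [0.055,0,-0.134],"roll": 0},
    {"jaw": 1,"linear": [0.068,0,-0.146],"roll": 0},
    {"jaw": 1,"linear": [0.083,0,-0.158],"roll": 0},
    {"jaw": 1,"linear": [0.098,0,-0.167],"roll": 0},
    {"jaw": 1,"linear": [0.115,0,-0.175],"roll": 0},
    {"jaw": 1,"linear": [0.132,0,-0.182],"roll": 0},
    {"jaw": 1,"linear": [0.15,0,-0.187],"roll": 0},
    {"jaw": 1,"linear": [0.15,0,-0.187],"roll": 0},
    {"jaw": 1,"linear": [0.15,0,-0.187],"roll": 0}
  ]
}}

```text
t: 5.08
tool_pos: [0.4654, -0.0211, 0.0378]
orientation: [0.066, 1.572, -0.068]
force: [-0.1, -6.2, -1.3]
opening: 0.0435
```

```bash
python3 - <<'E'
from plant import *
from h import *
s=read_state();go(s,[s["tool_pos"]+[0,0,.15]])
E
```

```text
t 5.08 pos [ 0.4654 -0.0211  0.0378] F [-0.1 -6.2 -1.3] op 0.0435 R [[-0.0, 0.09, 1.0], [-0.0, 1.0, -0.09], [-1.0, -0.0, -0.0]]
[ 0.46540838 -0.02114253  0.18775401] -> [-0.25   -0.0003 -0.0005]
```

Emit:
{"api": "apply_moves", "payload": {
  "series": [
    {"jaw": -0.3,"linear": [0,0,0],"roll": 0},
    {"jaw": -0.3,"linear": [0,0,0],"roll": 0},
    {"jaw": -0.3,"linear": [0,0,0],"roll": 0},
    {"jaw": -0.3,"linear": [-0.06,0,0],"roll": 0},
    {"jaw": -0.3,"linear": [-0.14,0,0],"roll": 0},
    {"jaw": -0.3,"linear": [-0.22,0,0.05],"roll": 0},
    {"jaw": -0.3,"linear": [-0.22,0,0.12],"roll": 0},
    {"jaw": -0.3,"linear": [-0.22,0,0.18],"roll": 0},
    {"jaw": -0.3,"linear": [-0.22,0,0.18],"roll": 0}
  ]
}}

```text
t: 6.2
tool_pos: [0.5745, -0.0302, 0.1687]
orientation: [0.067, 1.573, -0.068]
force: [-0.4, 0.6, -0.4]
opening: 0.0604
```

```bash
python3 - <<'E'
from plant import *
from h import *
s=read_state();go(s,[(.588,-.0315,.058)],-.083)
a=read_camera("top")["pixels"][120:260,225:365]; b=read_camera("scene")["pixels"][130:260,180:320]
a=cv2.resize(a,(400,400),interpolation=cv2.INTER_CUBIC); b=cv2.resize(b,(400,400),interpolation=cv2.INTER_CUBIC)
cv2.imwrite("pics/g2.png",np.hstack([a,b]))
E
```

```text
t 6.2 pos [ 0.5745 -0.0302  0.1687] F [-0.4  0.6 -0.4] op 0.0604 R [[-0.0, 0.09, 1.0], [-0.0, 1.0, -0.09], [-1.0, -0.0, -0.0]]
(0.588, -0.0315, 0.058) -> [ 0.1844 -0.      0.0231]
roll -0.005114529063799628
```

View pics/g2.png

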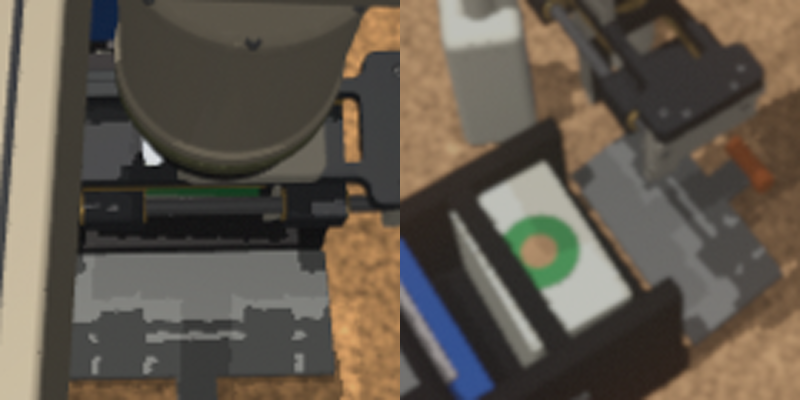

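The door lies folded down (right panel, about (690,220)) and the cassette front is exposed. I'll descend ahead of it.

Emit:
{"api": "apply_moves", "payload": {
  "series": [
    {"jaw": -0.3,"linear": [0.06,0,0.017],"roll": 0},
    {"jaw": -0.3,"linear": [0.12,0,0.017],"roll": 0},
    {"jaw": -0.3,"linear": [0.184,0,0.017],"roll": 0},
    {"jaw": -0.3,"linear": [0.184,0,0.017],"roll": 0},
    {"jaw": -0.3,"linear": [0.184,0,0.017],"roll": 0}
  ]
}}

```text
t: 6.92
tool_pos: [0.5829, -0.031, 0.0602]
orientation: [0.066, 1.572, -0.068]
force: [1.2, 0.4, 0.7]
opening: 0.0603
```

Emit:
{"api": "apply_moves", "payload": {
  "series": [
    {"jaw": -0.3,"linear": [0,0,0.006],"roll": 0},
    {"jaw": -0.3,"linear": [0,0,0.012],"roll": 0},
    {"jaw": -0.3,"linear": [0,0,0.018],"roll": 0},
    {"jaw": -0.3,"linear": [0,0,0.024],"roll": 0},
    {"jaw": -0.3,"linear": [0,0,0.024],"roll": 0}
  ]
}}

```text
t: 7.55
tool_pos: [0.5975, -0.0322, 0.0601]
orientation: [0.066, 1.572, -0.068]
force: [-0.2, -0.7, -0.4]
opening: 0.0606
```

Emit:
{"api": "apply_moves", "payload": {
  "series": [
    {"jaw": -0.3,"linear": [0,0,0.005],"roll": 0},
    {"jaw": -0.3,"linear": [0,0,0.01],"roll": 0},
    {"jaw": -0.3,"linear": [0,0,0.015],"roll": 0},
    {"jaw": -0.3,"linear": [0,0,0.02],"roll": 0},
    {"jaw": -0.3,"linear": [0,0,0.025],"roll": 0}
  ]
}}

```text
t: 8.18
tool_pos: [0.6125, -0.0335, 0.06]
orientation: [0.066, 1.572, -0.068]
force: [-0.7, 0.5, 0.4]
opening: 0.0601
```

Emit:
{"api": "apply_moves", "payload": {
  "series": [
    {"jaw": -0.3,"linear": [0,0,0.004],"roll": 0},
    {"jaw": -0.3,"linear": [0,0,0.008],"roll": 0},
    {"jaw": -0.3,"linear": [0,0,0.012],"roll": 0},
    {"jaw": -0.3,"linear": [0,0,0.012],"roll": 0}
  ]
}}

```text
t: 8.68
tool_pos: [0.6199, -0.0341, 0.06]
orientation: [0.066, 1.572, -0.068]
force: [-1.0, 0.4, -0.9]
opening: 0.0606
```

Emit:
{"api": "apply_moves", "payload": {
  "series": [
    {"jaw": -0.3,"linear": [0,0,0.003],"roll": 0},
    {"jaw": -0.3,"linear": [0,0,0.006],"roll": 0},
    {"jaw": -0.3,"linear": [0,0,0.009],"roll": 0},
    {"jaw": -0.3,"linear": [0,0,0.012],"roll": 0}
  ]
}}

```text
t: 9.18
tool_pos: [0.6272, -0.0347, 0.06]
orientation: [0.066, 1.572, -0.068]
force: [-2.4, 0.3, 0.1]
opening: 0.06
```

```bash
python3 - <<'E'
from plant import *
from h import *
s=read_state();go(s,[])
a=read_camera("top")["pixels"][90:230,225:365]; b=read_camera("scene")["pixels"][150:280,160:300]
a=cv2.resize(a,(400,400),interpolation=cv2.INTER_CUBIC); b=cv2.resize(b,(400,400),interpolation=cv2.INTER_CUBIC)
cv2.imwrite("pics/g3.png",np.hstack([a,b]))
E
```

```text
t 9.18 pos [ 0.6272 -0.0347  0.06  ] F [-2.4  0.3  0.1] op 0.06 R [[-0.0, 0.09, 1.0], [-0.0, 1.0, -0.09], [-1.0, -0.0, -0.0]]
```

View pics/g3.png

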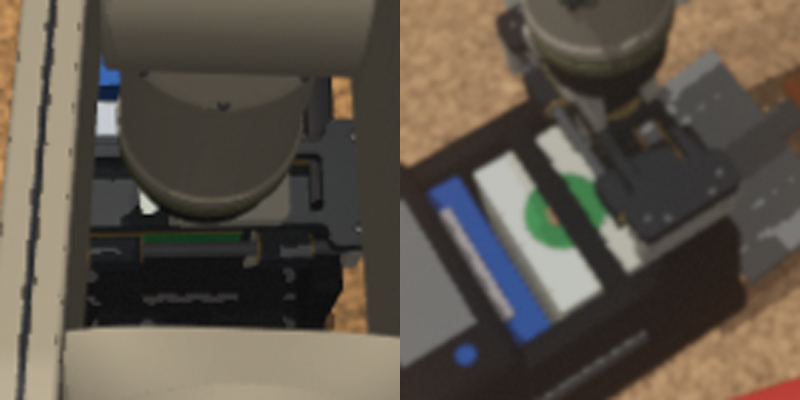

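The cassette has moved back, leaving a small gap in front of the blue module (right panel, about (540,270)). I'll creep on.

Emit:
{"api": "apply_moves", "payload": {
  "series": [
    {"jaw": -0.3,"linear": [0,0,0.002],"roll": 0},
    {"jaw": -0.3,"linear": [0,0,0.004],"roll": 0},
    {"jaw": -0.3,"linear": [0,0,0.006],"roll": 0},
    {"jaw": -0.3,"linear": [0,0,0.007],"roll": 0}
  ]
}}

```text
t: 9.78
tool_pos: [0.6316, -0.0351, 0.06]
orientation: [0.066, 1.572, -0.068]
force: [-2.4, 0.1, 0.5]
opening: 0.0604
```

Emit:
{"api": "apply_moves", "payload": {
  "series": [
    {"jaw": -0.3,"linear": [0,0,0.002],"roll": 0},
    {"jaw": -0.3,"linear": [0,0,0.003],"roll": 0},
    {"jaw": -0.3,"linear": [0,0,0.004],"roll": 0}
  ]
}}

```text
t: 10.15
tool_pos: [0.6341, -0.0353, 0.06]
orientation: [0.066, 1.571, -0.068]
force: [-3.0, 0.6, 2.0]
opening: 0.0603
```

Emit:
{"api": "apply_moves", "payload": {
  "series": [
    {"jaw": -0.3,"linear": [0,0,0.001],"roll": 0},
    {"jaw": -0.3,"linear": [0,0,0.002],"roll": 0},
    {"jaw": -0.3,"linear": [0,0,0.003],"roll": 0}
  ]
}}

```text
t: 10.52
tool_pos: [0.6359, -0.0355, 0.06]
orientation: [0.066, 1.572, -0.068]
force: [-3.4, 0.4, 1.6]
opening: 0.0607
```

Emit:
{"api": "apply_moves", "payload": {
  "series": [
    {"jaw": -0.3,"linear": [0,0,0.001],"roll": 0},
    {"jaw": -0.3,"linear": [0,0,0.002],"roll": 0}
  ]
}}

```text
t: 10.78
tool_pos: [0.6371, -0.0355, 0.06]
orientation: [0.066, 1.572, -0.068]
force: [-2.0, -0.6, 0.1]
opening: 0.0605
```

Emit:
{"api": "apply_moves", "payload": {
  "series": [
    {"jaw": -0.3,"linear": [0,0,0.001],"roll": 0},
    {"jaw": -0.3,"linear": [0,0,0.002],"roll": 0}
  ]
}}

```text
t: 11.02
tool_pos: [0.6372, -0.0356, 0.06]
orientation: [0.066, 1.574, -0.068]
force: [-10.4, 0.1, 7.7]
opening: 0.0603
```

Emit:
{"api": "apply_moves", "payload": {
  "series": [
    {"jaw": -0.3,"linear": [0,0,0.0025],"roll": 0},
    {"jaw": -0.3,"linear": [0,0,0.003],"roll": 0},
    {"jaw": -0.3,"linear": [0,0,0.003],"roll": 0},
    {"jaw": -0.3,"linear": [0,0,0.003],"roll": 0}
  ]
}}

```text
t: 11.52
tool_pos: [0.6372, -0.0357, 0.06]
orientation: [0.066, 1.578, -0.067]
force: [-14.6, 0.5, 9.8]
opening: 0.0603
```

Emit:
{"api": "apply_moves", "payload": {
  "series": [
    {"jaw": -0.3,"linear": [0,0,0.0036],"roll": 0},
    {"jaw": -0.3,"linear": [0,0,0.0036],"roll": 0},
    {"jaw": -0.3,"linear": [0,0,0.0036],"roll": 0},
    {"jaw": -0.3,"linear": [0,0,0.0036],"roll": 0}
  ]
}}

```text
t: 12.02
tool_pos: [0.637, -0.0358, 0.06]
orientation: [0.066, 1.583, -0.067]
force: [-15.5, 0.1, 11.6]
opening: 0.0605
```

Emit:
{"api": "apply_moves", "payload": {
  "series": [
    {"jaw": -0.3,"linear": [-0.0005,0,0.0036],"roll": 0},
    {"jaw": -0.3,"linear": [-0.0005,0,0.0036],"roll": 0},
    {"jaw": -0.3,"linear": [-0.0005,0,0.0036],"roll": 0},
    {"jaw": -0.3,"linear": [-0.0005,0,0.0036],"roll": 0}
  ]
}}

```text
t: 12.52
tool_pos: [0.6369, -0.0359, 0.0601]
orientation: [0.065, 1.588, -0.067]
force: [-15.5, -0.9, 8.1]
opening: 0.0607
```

Emit:
{"api": "apply_moves", "payload": {
  "series": [
    {"jaw": -0.3,"linear": [-0.001,0,0.0043],"roll": 0},
    {"jaw": -0.3,"linear": [-0.001,0,0.0045],"roll": 0},
    {"jaw": -0.3,"linear": [-0.001,0,0.0045],"roll": 0},
    {"jaw": -0.3,"linear": [-0.001,0,0.0045],"roll": 0},
    {"jaw": -0.3,"linear": [-0.001,0,0.0045],"roll": 0}
  ]
}}

```text
t: 13.15
tool_pos: [0.6367, -0.0359, 0.0602]
orientation: [0.065, 1.594, -0.066]
force: [-16.6, -1.3, 9.4]
opening: 0.0602
```

```bash
python3 - <<'E'
from plant import *
from h import *
s=read_state();go(s,[s["tool_pos"]+[-.03,.0025,0]],-.083)
b=read_camera("scene")["pixels"][170:270,160:290]
cv2.imwrite("pics/g4.png",cv2.resize(b,None,fx=5,fy=5,interpolation=cv2.INTER_CUBIC))
E
```

```text
t 13.15 pos [ 0.6367 -0.0359  0.0602] F [-16.6  -1.3   9.4] op 0.0602 R [[-0.02, 0.08, 1.0], [0.0, 1.0, -0.08], [-1.0, -0.0, -0.02]]
[ 0.60672199 -0.03339063  0.06019544] -> [ 0.0012  0.     -0.0502]
roll -0.0002453091831973565
```

View pics/g4.png

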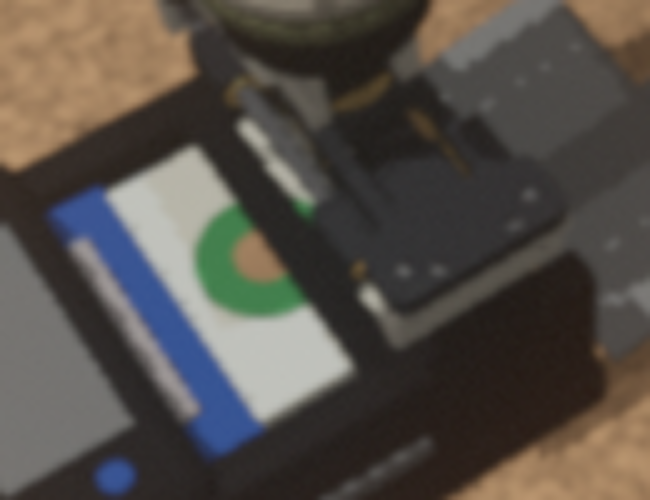

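The cassette is flush against the blue module over its full width (seam from about (105,190) to (262,432)). It has been held at 15–16.6 N for over 1.5 s. Now I'll back off, rise and go to above the handle.

Emit:
{"api": "apply_moves", "payload": {
  "series": [
    {"jaw": -0.3,"linear": [0,0,-0.02],"roll": 0},
    {"jaw": -0.3,"linear": [0,0,-0.05],"roll": 0},
    {"jaw": -0.3,"linear": [-0.04,0,-0.05],"roll": 0},
    {"jaw": -0.3,"linear": [-0.12,0,-0.05],"roll": 0},
    {"jaw": -1,"linear": [-0.22,0,-0.08],"roll": 0},
    {"jaw": -1,"linear": [-0.22,0,-0.17],"roll": 0},
    {"jaw": -1,"linear": [-0.22,0,-0.26],"roll": 0},
    {"jaw": -1,"linear": [-0.22,0,-0.285],"roll": 0},
    {"jaw": -1,"linear": [-0.22,0,-0.285],"roll": 0},
    {"jaw": -1,"linear": [-0.22,0,-0.285],"roll": 0}
  ]
}}

```text
t: 14.45
tool_pos: [0.4707, -0.0219, 0.1968]
orientation: [0.065, 1.593, -0.066]
force: [0.1, -0.8, 0.1]
opening: 0.093
```

```bash
python3 - <<'E'
from plant import *
from h import *
s=read_state();go(s,[(.4654,-.0211,.038)],-.083)
E
```

```text
t 14.45 pos [ 0.4707 -0.0219  0.1968] F [ 0.1 -0.8  0.1] op 0.093 R [[-0.02, 0.08, 1.0], [-0.0, 1.0, -0.08], [-1.0, -0.0, -0.02]]
(0.4654, -0.0211, 0.038) -> [ 0.2648  0.0011 -0.0028]
roll -0.00041154229922880545
```

Emit:
{"api": "apply_moves", "payload": {
  "series": [
    {"jaw": -1,"linear": [0.08,0.001,-0.003],"roll": 0},
    {"jaw": -1,"linear": [0.16,0.001,-0.003],"roll": 0},
    {"jaw": -1,"linear": [0.22,0.001,-0.003],"roll": 0},
    {"jaw": -1,"linear": [0.264,0.001,-0.003],"roll": 0},
    {"jaw": -1,"linear": [0.264,0.001,-0.003],"roll": 0},
    {"jaw": -1,"linear": [0.264,0.001,-0.003],"roll": 0},
    {"jaw": 1,"linear": [0.264,0.001,-0.003],"roll": 0},
    {"jaw": 1,"linear": [0.264,0.001,-0.003],"roll": 0},
    {"jaw": 1,"linear": [0.264,0.001,-0.003],"roll": 0},
    {"jaw": 1,"linear": [0.264,0.001,-0.003],"roll": 0},
    {"jaw": 1,"linear": [0.264,0.001,-0.003],"roll": 0},
    {"jaw": 1,"linear": [0.264,0.001,-0.003],"roll": 0}
  ]
}}

```text
t: 15.95
tool_pos: [0.4652, -0.0212, 0.0385]
orientation: [0.065, 1.593, -0.066]
force: [0.1, -1.0, 1.2]
opening: 0.0437
```

```bash
python3 - <<'E'
from plant import *
from h import *
s=read_state();p=s["tool_pos"]
u=np.array([np.cos(-.083),np.sin(-.083),0]); H=np.array([.5779,-.0304,.1289])
f=lambda a:H-u*.115*np.sin(a)-np.array([0,0,.115*(1-np.cos(a))])
print(p-f(1.35))
go(s,[p-f(1.35)+f(a) for a in np.linspace(1.25,0,14)]+[H])
E
```

```text
[-0.00086183 -0.00014502 -0.00060125]
t 15.95 pos [ 0.4652 -0.0212  0.0385] F [ 0.1 -1.   1.2] op 0.0437 R [[-0.02, 0.08, 1.0], [-0.0, 1.0, -0.08], [-1.0, -0.0, -0.02]]
[ 0.46828063 -0.02149736  0.04956083] -> [-0.0186 -0.      0.0047]
[ 0.47225239 -0.02182778  0.05987074] -> [-0.0359 -0.0001  0.0109]
[ 0.4771922  -0.02223872  0.0697504 ] -> [-0.0526 -0.0001  0.0188]
[ 0.48305444 -0.02272641  0.07910854] -> [-0.0684 -0.0001  0.0283]
[ 0.48978494 -0.02328633  0.0878587 ] -> [-0.0832 -0.0002  0.0392]
[ 0.49732152 -0.0239133   0.09592004] -> [-0.0969 -0.0002  0.0515]
[ 0.50559456 -0.02460155  0.10321809] -> [-0.1094 -0.0002  0.065 ]
[ 0.51452763 -0.0253447   0.10968542] -> [-0.1205 -0.0002  0.0797]
[ 0.5240382  -0.02613589  0.11526229] -> [-0.1302 -0.0003  0.0954]
[ 0.5340384  -0.02696782  0.11989718] -> [-0.1383 -0.0003  0.1119]
[ 0.54443586 -0.0278328   0.12354726] -> [-0.1448 -0.0003  0.1292]
[ 0.55513451 -0.02872283  0.12617882] -> [-0.1496 -0.0003  0.147 ]
[ 0.56603551 -0.0296297   0.12776754] -> [-0.1527 -0.0003  0.1651]
[ 0.57703817 -0.03054502  0.12829875] -> [-0.154  -0.0003  0.1835]
[ 0.5779 -0.0304  0.1289] -> [-1.550e-01  1.000e-04  1.849e-01]
```

Emit:
{"api": "apply_moves", "payload": {
  "series": [
    {"jaw": 1,"linear": [-0.019,0,0.005],"roll": 0},
    {"jaw": 1,"linear": [-0.036,0,0.011],"roll": 0},
    {"jaw": 1,"linear": [-0.053,0,0.019],"roll": 0},
    {"jaw": 1,"linear": [-0.068,0,0.028],"roll": 0},
    {"jaw": 1,"linear": [-0.083,0,0.039],"roll": 0},
    {"jaw": 1,"linear": [-0.097,0,0.052],"roll": 0},
    {"jaw": 1,"linear": [-0.109,0,0.065],"roll": 0},
    {"jaw": 1,"linear": [-0.121,0,0.08],"roll": 0},
    {"jaw": 1,"linear": [-0.13,0,0.095],"roll": 0},
    {"jaw": 1,"linear": [-0.138,0,0.112],"roll": 0},
    {"jaw": 1,"linear": [-0.145,0,0.129],"roll": 0},
    {"jaw": 1,"linear": [-0.15,0,0.147],"roll": 0},
    {"jaw": 1,"linear": [-0.153,0,0.165],"roll": 0},
    {"jaw": 1,"linear": [-0.154,0,0.184],"roll": 0},
    {"jaw": 1,"linear": [-0.154,0,0.188],"roll": 0},
    {"jaw": 1,"linear": [-0.154,0,0.188],"roll": 0},
    {"jaw": 1,"linear": [-0.154,0,0.188],"roll": 0}
  ]
}}

```text
t: 18.08
tool_pos: [0.5821, -0.0307, 0.13]
orientation: [0.064, 1.588, -0.066]
force: [-0.3, -0.9, 6.1]
opening: 0.0439
```

Emit:
{"api": "apply_moves", "payload": {
  "series": [
    {"jaw": 1,"linear": [0,0,0.003],"roll": 0},
    {"jaw": 1,"linear": [0,0,0.006],"roll": 0},
    {"jaw": 1,"linear": [0,0,0.006],"roll": 0}
  ]
}}

```text
t: 18.45
tool_pos: [0.5862, -0.031, 0.13]
orientation: [0.064, 1.588, -0.066]
force: [-1.5, -1.3, 2.5]
opening: 0.0441
```

```bash
python3 - <<'E'
from plant import *
from h import *
s=read_state();go(s,[])
b=read_camera("scene")["pixels"][150:270,160:300]
cv2.imwrite("pics/g5.png",cv2.resize(b,None,fx=5,fy=5,interpolation=cv2.INTER_CUBIC))
E
```

```text
t 18.45 pos [ 0.5862 -0.031   0.13  ] F [-1.5 -1.3  2.5] op 0.0441 R [[-0.02, 0.08, 1.0], [-0.0, 1.0, -0.08], [-1.0, -0.0, -0.02]]
```

View pics/g5.png

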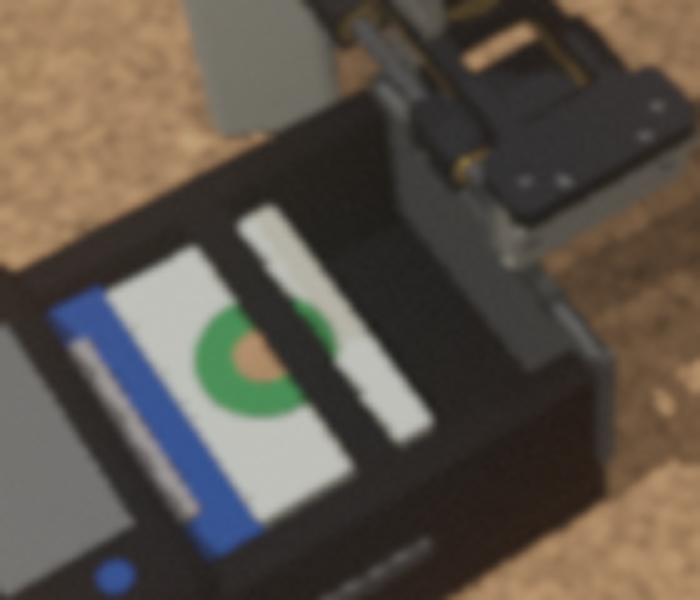

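Emit:
{"api": "apply_moves", "payload": {
  "series": [
    {"jaw": -1,"linear": [0,0,0],"roll": 0},
    {"jaw": -1,"linear": [0,0,0],"roll": 0},
    {"jaw": -1,"linear": [0,0,0],"roll": 0},
    {"jaw": -1,"linear": [-0.06,0,0],"roll": 0},
    {"jaw": -1,"linear": [-0.14,0,0],"roll": 0},
    {"jaw": -1,"linear": [-0.2,0,-0.05],"roll": 0},
    {"jaw": 1,"linear": [-0.2,0,-0.15],"roll": 0},
    {"jaw": 1,"linear": [-0.2,0,-0.25],"roll": 0},
    {"jaw": 1,"linear": [-0.2,0,-0.3],"roll": 0},
    {"jaw": 1,"linear": [-0.2,0,-0.3],"roll": 0}
  ]
}}

```text
t: 19.75
tool_pos: [0.408, -0.0158, 0.2537]
orientation: [0.064, 1.586, -0.067]
force: [0.1, -0.1, -0.0]
opening: 0.058
```

```bash
python3 - <<'E'
from plant import *
from h import *
s=read_state();go(s,[])
im=read_camera("top")["pixels"]; sc=read_camera("scene")["pixels"]
h=cv2.cvtColor(im,cv2.COLOR_BGR2HSV); m=cv2.inRange(h,(3,190,150),(14,255,255)); m[:170]=0;m[230:]=0;m[:,:260]=0;m[:,330:]=0
if m.any(): print(m.sum()//255,cv2.boundingRect(m))
a=cv2.resize(im[80:230,225:365],(400,428),interpolation=cv2.INTER_CUBIC)
b=cv2.resize(sc[150:300,160:300],(400,428),interpolation=cv2.INTER_CUBIC)
cv2.imwrite("pics/g6.png",np.hstack([a,b]))
E
```

```text
t 19.75 pos [ 0.408  -0.0158  0.2537] F [ 0.1 -0.1 -0. ] op 0.058 R [[-0.02, 0.08, 1.0], [-0.0, 1.0, -0.08], [-1.0, -0.0, -0.02]]
```

View pics/g6.png

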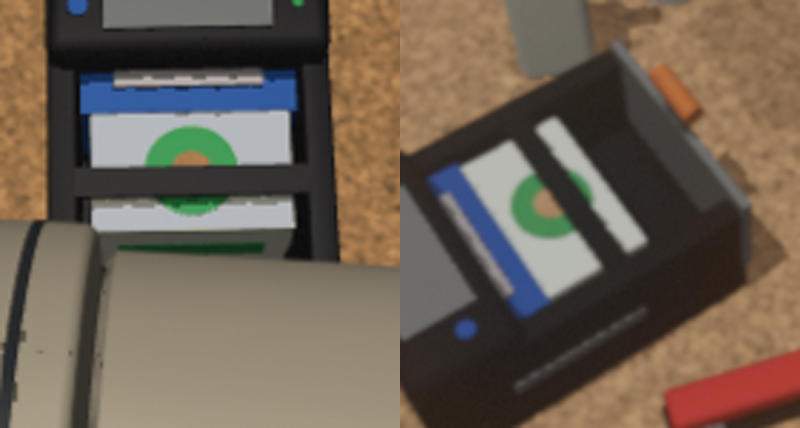

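The cassette is flush and the handle is visible at right (675,95). I'll compare the handle's pixels with the starting (shut) picture.

```bash
python3 - <<'E'
from plant import *
from h import *
sc=read_camera("scene")["pixels"]; s0=cv2.imread("pics/scene0.png")
cs=[]
for n,i in(("0",s0),("now",sc)):
    f=i.astype(float); w=np.clip(f[...,2]-1.6*f[...,1]-15,0,None); w[:165]=0;w[200:]=0;w[:,:235]=0;w[:,280:]=0
    ys,xs=np.mgrid[:420,:560]; print(n,w.sum(),(w*xs).sum()/w.sum(),(w*ys).sum()/w.sum())
u=[np.cos(-.083),np.sin(-.083)]
p=[.6831,-.0395,-.0828]
for a in(0,.07,.15): print(a,proj("scene",W(p,[[-.105-.115*np.sin(a),0,.03+.115*np.cos(a)]])))
T=s0[165:200,240:275]; r=cv2.matchTemplate(sc[155:215,230:290],T,cv2.TM_CCOEFF_NORMED); print(cv2.minMaxLoc(r),"same=(10,10)")
E
```

```text
0 0.0 nan nan
now 0.0 nan nan
0 [[258.22008465 181.87787666]]
0.07 [[261.74772524 180.0335808 ]]
0.15 [[265.73876077 178.165902  ]]
(-0.419506698846817, 0.9242095351219177, (25, 0), (8, 12)) same=(10,10)<stdin>:7: RuntimeWarning: invalid value encountered in scalar divide
```

The handle sits about 2 px further in than at the start, so the door is more shut than before. To be certain, I'll nudge it with closed fingers until the stop resists.

```bash
python3 - <<'E'
from plant import *
from h import *
go(read_state(),[(.545,-.0275,.132)],-.083)
E
```

```text
t 19.9 pos [ 0.4096 -0.0161  0.2534] F [-0.8 -1.  -0.7] op 0.0456 R [[-0.02, 0.08, 1.0], [-0.0, 1.0, -0.08], [-1.0, -0.0, -0.02]]
(0.545, -0.0275, 0.132) -> [1.985e-01 2.000e-04 2.298e-01]
roll -0.00040914807811711837
```

Emit:
{"api": "apply_moves", "payload": {
  "series": [
    {"jaw": 1,"linear": [0,0,0.05],"roll": 0},
    {"jaw": 1,"linear": [0.05,0,0.1],"roll": 0},
    {"jaw": 1,"linear": [0.12,0,0.15],"roll": 0},
    {"jaw": 1,"linear": [0.198,0,0.2],"roll": 0},
    {"jaw": 1,"linear": [0.198,0,0.228],"roll": 0},
    {"jaw": 1,"linear": [0.198,0,0.228],"roll": 0},
    {"jaw": 1,"linear": [0.198,0,0.228],"roll": 0}
  ]
}}

```text
t: 20.78
tool_pos: [0.5442, -0.0276, 0.1325]
orientation: [0.064, 1.587, -0.066]
force: [-1.8, 0.2, -0.4]
opening: 0.0002
```

Emit:
{"api": "apply_moves", "payload": {
  "series": [
    {"jaw": 1,"linear": [0,0,0.007],"roll": 0},
    {"jaw": 1,"linear": [0,0,0.014],"roll": 0},
    {"jaw": 1,"linear": [0,0,0.021],"roll": 0},
    {"jaw": 1,"linear": [0,0,0.028],"roll": 0},
    {"jaw": 1,"linear": [0,0,0.033],"roll": 0}
  ]
}}

```text
t: 21.4
tool_pos: [0.5641, -0.0292, 0.1322]
orientation: [0.064, 1.587, -0.067]
force: [1.7, -0.8, 0.6]
opening: 0.0007
```

Emit:
{"api": "apply_moves", "payload": {
  "series": [
    {"jaw": 1,"linear": [0,0,0.003],"roll": 0},
    {"jaw": 1,"linear": [0,0,0.005],"roll": 0},
    {"jaw": 1,"linear": [0,0,0.005],"roll": 0}
  ]
}}

```text
t: 21.78
tool_pos: [0.5655, -0.0293, 0.1321]
orientation: [0.064, 1.591, -0.066]
force: [-10.3, 0.7, 7.5]
opening: 0.0006
```

10 N of resistance at the expected position, well above the 3 N hinge friction, so the door is against its stop. I'll back away and check.

Emit:
{"api": "apply_moves", "payload": {
  "series": [
    {"jaw": 1,"linear": [0,0,-0.03],"roll": 0},
    {"jaw": 1,"linear": [0,0,-0.1],"roll": 0},
    {"jaw": 1,"linear": [-0.08,0,-0.18],"roll": 0},
    {"jaw": 1,"linear": [-0.16,0,-0.25],"roll": 0},
    {"jaw": 1,"linear": [-0.2,0,-0.25],"roll": 0},
    {"jaw": 1,"linear": [-0.2,0,-0.25],"roll": 0},
    {"jaw": 1,"linear": [-0.2,0,-0.25],"roll": 0}
  ]
}}

```text
t: 22.65
tool_pos: [0.4184, -0.0169, 0.2543]
orientation: [0.064, 1.591, -0.066]
force: [-0.2, 0.2, -0.3]
opening: 0.0006
```

```bash
python3 - <<'E'
from plant import *
from h import *
s=read_state();go(s,[])
sc=read_camera("scene")["pixels"]; s0=cv2.imread("pics/scene0.png")
T=s0[165:200,240:275]; r=cv2.matchTemplate(sc[155:215,230:290],T,cv2.TM_CCOEFF_NORMED); print(cv2.minMaxLoc(r))
cv2.imwrite("pics/g7.png",cv2.resize(sc[100:310,120:330],(600,600),interpolation=cv2.INTER_CUBIC))
E
```

```text
t 22.65 pos [ 0.4184 -0.0169  0.2543] F [-0.2  0.2 -0.3] op 0.0006 R [[-0.02, 0.08, 1.0], [-0.0, 1.0, -0.08], [-1.0, -0.0, -0.02]]
(-0.36370882391929626, 0.9195553660392761, (25, 0), (7, 12))
```

View pics/g7.png

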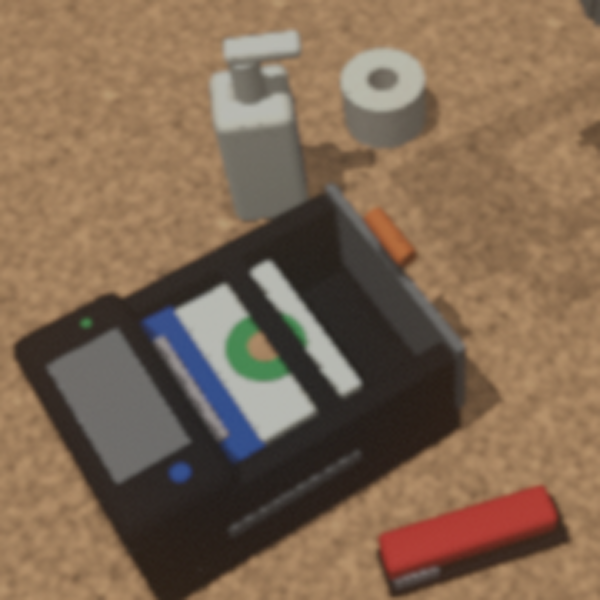

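The door is upright, the cassette is flush along the blue module (seam from about (175,300) to (262,445)), and the bystanders haven't moved.

```bash
python3 -c "
from plant import *
print(close_job())"
```

```text
the job is handed in; nothing more can be done
None
```

The job is done and handed in at about 22.7 s of the 72 s allowed; the hand-in reports no verdict.

- **Door down:** I pinched the handle and folded the door to about 1.35 rad, estimated from the tool's path. A picture showed it lying flat.
- **Cassette:** I pushed it back until it met the print module, at tool x of about 0.637 m. I held it there for about 2 s at 14.6–16.6 N, measured at the tool. If friction took 2 to 9 N of that, the module felt roughly 5.5 to 14.5 N. The contact force itself could not be measured.
- **Door shut:** I folded it up by the handle. The fingers had apparently slipped on the handle by the end, so I nudged it again with closed fingers. It resisted with about 10 N at the expected shut position.

**Last checks:** the final picture shows the door upright and the cassette flush across the module's full width. The sanitizer, stapler and label roll look undisturbed, and the arm is clear with about 0 N on it.

**Disagreement:** the handle ended about 2–3 px further in than in the first picture. I take this to mean the door was slightly ajar at the start.

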